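# Stirrer speed up by four clicks

## Task

Turn the stirrer's speed up by exactly four clicks: with a fingertip push the orange peg on the dial round clockwise (seen from above) until the dial has clicked four times, going neither backwards nor past the fourth click, and then press the green start button right down and let it come up again. Push gently and do not pinch the peg between the fingers. Leave the beaker on its plate and the vials and bottles beside the stirrer standing where they are.

Things in the scene. Friction and masses are not known exactly. Their poses are not given: they have to be found in the camera images.
- stirrer: white magnetic stirrer, fixed to the bench: housing 220 mm deep (its x, pointing away from the robot) by 160 mm wide (its y), origin at the centre of its underside, flat deck 60 mm above the bench. A round steel plate (110 mm across, top 66 mm above the bench) is at its far end; the dial (left) and the green button (right) are on the near end.
- plate_top (a point): centre of the top of the steel plate, 110 mm across
- speed_ring: black ring 90 mm across and 3 mm high, fixed on the stirrer's deck, with 12 white ticks 30 degrees apart, one for each click position; it lies under the dial. Origin on the dial's axis, at deck height; its x axis points at the tick that the peg stands by at the start.
- dial_axis (a point): point on the dial's vertical axis at the height of the dial's flat top (75 mm above the bench). The dial is a grey disc 73 mm across, 10 mm thick.
- dial_peg (a point): middle of the upright orange peg on the dial: 12 mm in diameter, standing 22 mm above the dial's flat top (this point is 11 mm above the flat top), 28 mm from the dial's axis. It turns with the dial.
- speed_dial (a joint): turn of the dial in rad, growing clockwise seen from above; 0 (within 0.06) at the start. Click positions lie every 0.524 rad (30 degrees), so the fourth is at 2.094. A spring detent resists with about 3 to 5 N at the peg at first, less towards half-way; a little past half-way the dial snaps forward into the next position by itself and stays there. It does not stop at the fourth: the end stops are far on (-1.3 and 4.2).
- start_button (a joint): travel of the round green button, 0 up, 0.005 m fully down; a spring (about 4 N when fully down) brings it back up
- start_button_top (a point): centre of the top face of the green button, 24 mm across, pressed downwards
- beaker: glass beaker, 56 mm across and 69 mm high, standing loose on the steel plate; origin at the centre of its underside
- cal_vial: small white vial with a purple cap, 25 mm across, 46 mm high, standing on the bench left of the stirrer; loose; origin at the centre of its underside
- cal_vial_2: small white vial with a teal cap, 25 mm across, 46 mm high, standing on the bench left of the stirrer; loose; origin at the centre of its underside
- control_bottle: small brown bottle with a red cap, 33 mm across, 62 mm high, standing on the bench right of the stirrer; loose; origin at the centre of its underside
- control_bottle_2: small brown bottle with a green cap, 33 mm across, 62 mm high, standing on the bench right of the stirrer; loose; origin at the centre of its underside
- amber_reagent: brown bottle with a black cap, 48 mm across, 98 mm high, standing on the bench right of the stirrer's far end; loose; origin at the centre of its underside

How it is judged:
On the way, in this order (a step that is already met when the one before it is completed fails the run):
1. the dial rests in the fourth click position clockwise from where it began (value of joint speed_dial between 1.9444 and 2.2444 rad and velocity of joint speed_dial between -0.2 and 0.2 rad/s), for 0.2 s.
2. the green button is pressed right down, with the dial still at the fourth click (all of step 1 and value of joint start_button above 0.0035 m), for 0.05 s.
At the end, for the whole second after the job is handed in: The dial rests in its fourth click position clockwise from the start (within 0.15 rad), the start button is up again, and the beaker (upright on the plate) and the five vials and bottles stand upright within 20 mm of where they were (all of step 1 and value of joint start_button below 0.0015 m and not (distance of beaker from where it was at the start of the episode above 0.02 m) and not (distance of cal_vial from where it was at the start of the episode above 0.02 m) and not (distance of cal_vial_2 from where it was at the start of the episode above 0.02 m) and not (distance of control_bottle from where it was at the start of the episode above 0.02 m) and not (distance of control_bottle_2 from where it was at the start of the episode above 0.02 m) and not (distance of amber_reagent from where it was at the start of the episode above 0.02 m) and angle between each of beaker, cal_vial, cal_vial_2, control_bottle, control_bottle_2, amber_reagent's own z axis and vertical below 0.15 rad and horizontal distance between beaker and plate_top below 0.045 m and linear speed of beaker below 0.02 m/s); the robot touches nothing.
It fails at once if the dial is turned more than half a click past the fourth, or backwards by more than half a click (value of joint speed_dial above 2.3562 rad or value of joint speed_dial below -0.33 rad).
It fails at once if the start button is pressed before the dial is at the fourth click (value of joint start_button above 0.003 m and value of joint speed_dial below 1.8326 rad).
It fails at once if the peg is pinched between the fingers (horizontal distance between the grasp point and dial_peg below 0.008 m and contact force between the fingers and speed_ring above 0.5 N).
It fails at once if the dial is pushed with more than 25 N (contact force between the arm and speed_ring above 25 N).
It fails at once if the beaker, a vial or a bottle is pushed, lifted or carried more than 20 mm (distance of any of beaker, cal_vial, cal_vial_2, control_bottle, control_bottle_2, amber_reagent from where it was at the start of the episode above 0.02 m).
It also fails if it takes over 64 s, if anything falls off the work surface, if the arm or the gripper's body presses on something with over 40 N, if the wrist force passes 120 N, or if a joint passes its speed limit or range.

## Robot

A 7-joint arm with a two-finger parallel gripper is mounted at the origin on a cart in front of the work surface, level with it; the furniture and walls round the work are solid. World frame = base frame: x ahead of the robot, y to its left, z up, the work surface at z = 0. Lengths are in m, angles in rad, forces in N, time in s.
With the tool pointing down it reaches from about 0.4 to 0.85 m from the base axis. Payload 6.9 kg.
Tool frame: the origin (TCP) lies midway between the tips of the shut fingers; the grasp point (between the pads) lies behind it (ctrl.pinch_z is the z of the grasp point in the tool frame, in m); z points along the fingers, y is the line along which they close (so a half turn about z gives the same grasp; the last joint's range is limited). The gripper opens to 85 mm and grips with 20 to 120 N. Pads are 22 mm wide; open, the fingers measure 114 mm over their backs; the gripper's body (76 mm by 85 mm) begins 54 mm behind the grasp point. The pads swing forward as they close: fully open they stand 13 mm farther back than shut.
Start: joints at [-1.085, 0.507, -0.238, 1.5, 0.126, 1.149, -0.155], TCP at [0.232, 0.58, 0.231] pointing down, gripper open.
Joint ranges: [-3.08, 3.08], [-0.24, 2.05], [-1.43, 1.35], [0, 2.5], [-1.52, 4.66], [0.17, 1.96], [-2.89, 2.89]. Speed limits (rad/s): [2.39, 2.39, 3.14, 3.14, 3.14, 3.14, 3.14].

## Interface

Orientations are given as a unit quaternion [w, x, y, z].
In Python, from station import ctrl, get_state, vision, ticket, models gives the robot as it stands. Calls block until the motion is done:
- ctrl.movep(position, orientation): joint-space move of the TCP to a pose.
- ctrl.movel(position, frame=None, max_speed=0.15): straight line of the TCP; frame=None keeps the orientation; max_speed is the mean speed in m/s.
- ctrl.set_joints(angles): joint-space move.
- ctrl.ungrasp() and ctrl.close_gripper(force=None): open the fingers fully, or close them until they stop; force is the grip in N (None keeps the last).
- ctrl.pause(seconds).
- ctrl.ik(position, orientation): joint angles nearest the present ones, or None.
- get_state(): the state.
- vision.grab_frame(name): name is "scene" or "top" or "wrist"; returns (picture, depth): 400x640x3 uint8, blue, green, red; 400x640 float32, m along the optical axis (not along the pixel's ray), 0 where there is no reading.
- vision.camera_info(name): a dict with "mtx" (3x3 intrinsics, pixels), "dist_coeffs" ([k1, k2, p1, p2, k3] as OpenCV has them; the pictures are not rectified), "R" (3x3) and "t" (3): a world point X has camera coordinates R X + t; the wrist camera has in their place "hand_eye" (4x4, takes a point from camera to tool coordinates, whose origin is the TCP and whose axes are the flange's). Camera axes: x right, y down, z forward; pixel columns grow to the right and rows downward; lengths in m; the calibration is good to about 2 mm. A picture is of the moment at which its call begins: read the wrist's pose just before it. camera_info takes no time and is no camera call.
A pose or a line that the arm cannot do raises ctrl.Unreachable and nothing moves.
- ticket.close_job(): hands the job in; it is judged then, once.
Trained networks look in the newest picture that a camera, given by its name, has taken for a name from the list of things; names that differ only in an ending like _2 or _b are one class to them, and where a whole thing is asked for, a point or a joint stands for the part that bears it (a point fixed in the world has none). Each returns a list of dicts, best first, with "p" (0 to 1); they miss things now and then, are a little off and sometimes report something else, mostly with a low value. They report only what shows in the picture. A call takes as long as a camera call.
- models.recognise(camera, target): "point" ([column, row] in pixels, amid what is visible of it).
- models.masks_of(camera, target): "mask" (400x640 bool, what is visible of it) and "point" ([column, row] in pixels, amid what is visible of it).
The state is a dict: "time": time; "qpos": joint angles; "qd": joint speeds; "tau": joint torques, N m; "tcp_pos": TCP position; "eef_rot": TCP orientation; "contact_force": force on the tool from outside, world axes, zero at the start; "wrist_torque": the same for the moment, N m; "width": finger opening in m; "gripper_force": force on a finger pad.
Only numpy, scipy, OpenCV 4.12 (cv2) and the standard library are available. Lean on these libraries where they do the work, as an engineer would, in place of code of your own. Each camera call takes 0.05 s, during which the arm holds its last target. There are 200 camera calls.

## Working session

There is one attempt and no reset: what is moved stays moved. The work goes in short steps, each a Python script; the robot and the scene stay as the last script left them, time stands still between calls to the robot, and variables do not carry over. Pictures are saved under pics/ and viewed, at most 10 in all, crops included, and the job is handed in when it is done.

```bash
ls; mkdir -p pics
python3 - <<'E'
from station import ctrl,get_state,vision,models
import cv2,numpy as np
s=get_state();print(s['time'],s['tcp_pos'],s['eef_rot'],s['width'],ctrl.pinch_z)
for c in ('top','scene'):
    im,d=vision.grab_frame(c);cv2.imwrite(f'pics/{c}0.png',im);np.savez(f'pics/{c}0.npz',im=im,d=d)
    i=vision.camera_info(c);print(c,np.round(i['mtx'],1).tolist(),i['dist_coeffs'],(-np.array(i['R']).T@i['t']).round(3))
    for t in ('dial_peg','start_button_top','speed_ring','stirrer'):
        print(t,[(np.round(r['point'],1).tolist(),round(r['p'],2)) for r in models.recognise(c,t)[:2]])
E
```

```text
pics
0.0 [0.2315827  0.57997207 0.23043419] [-1.51395280e-04  1.88756888e-01  9.82023447e-01 -8.73745685e-04] 0.0857345479939214 -0.0187
top [[378.1, 0.0, 307.5], [0.0, 378.1, 201.8], [0.0, 0.0, 1.0]] [0.00220367 0.         0.         0.         0.        ] [ 0.486 -0.021  0.919]
dial_peg [([291.9, 248.3], 0.96), ([258.5, 201.5], 0.63)]
start_button_top [([325.7, 238.4], 0.39), ([350.2, 239.1], 0.39)]
speed_ring [([294.0, 248.5], 0.81)]
stirrer [([313.5, 219.1], 0.9)]
scene [[490.4, 0.0, 321.0], [0.0, 490.4, 201.8], [0.0, 0.0, 1.0]] [-0.04456949  0.          0.          0.          0.        ] [ 0.104 -0.295  0.788]
dial_peg [([270.7, 229.9], 0.72)]
start_button_top [([315.4, 232.1], 0.54)]
speed_ring [([275.5, 228.3], 0.81), ([343.9, 257.7], 0.73)]
stirrer [([302.3, 220.6], 0.83)]
```

Run:
```python
import cv2
a=cv2.imread('pics/top0.png')[110:310,200:440];cv2.imwrite('pics/topc.png',cv2.resize(a,(720,600),interpolation=cv2.INTER_CUBIC))
a=cv2.imread('pics/scene0.png')[120:300,180:420];cv2.imwrite('pics/scenec.png',cv2.resize(a,(720,540),interpolation=cv2.INTER_CUBIC))
```

```text
(no output)
```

View pics/topc.png

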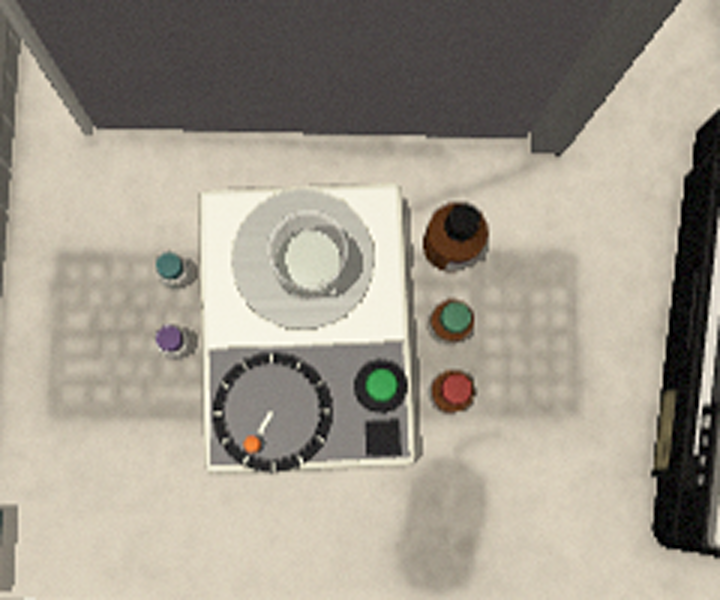

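View pics/scenec.png

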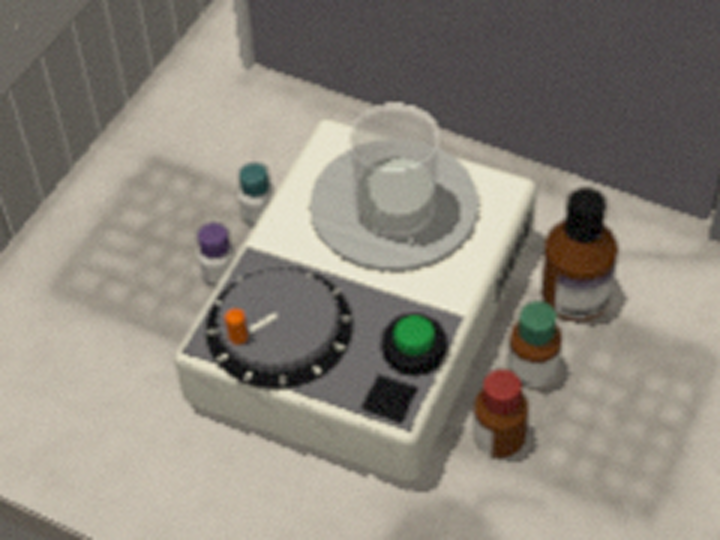

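The top view (crop, 3x) shows the dial centre at about (272,411), the peg at its near-left (253,444), the green button at (381,385), and the vials left and bottles right. So the peg runs from about 150° to 30° in world heading, along the left and far side. Next I turn these pixels into positions.

```bash
cat > h.py <<'E'
import numpy as np,cv2
from scipy.spatial.transform import Rotation as Ro
from scipy.optimize import least_squares
def cam(i,tcp=None,rot=None):
    """camera-to-world R, origin"""
    if 'R' in i and i['R'] is not None:
        R=np.array(i['R']);return R.T,-R.T@np.array(i['t'])
    H=np.array(i['hand_eye']);Rt=Ro.from_quat(rot,scalar_first=True).as_matrix()
    return Rt@H[:3,:3],Rt@H[:3,3]+np.array(tcp)
def rays(i,px,Rc):
    n=cv2.undistortPoints(np.float64(px).reshape(-1,1,2),np.array(i['mtx']),np.array(i['dist_coeffs'])).reshape(-1,2)
    return np.c_[n,np.ones(len(n))]@Rc.T
def toplane(i,px,z,Rc,o):
    r=rays(i,px,Rc);return (o+r*((z-o[2])/r[:,2])[:,None])[:,:2]
def blob(im,lo,hi,near=None):
    m=cv2.inRange(cv2.cvtColor(im,cv2.COLOR_BGR2HSV),lo,hi)
    n,l,st,c=cv2.connectedComponentsWithStats(m)
    return sorted([(int(st[k,4]),c[k].round(1).tolist(),l==k) for k in range(1,n) if st[k,4]>15],key=lambda a:-a[0])
def circ(P):
    c=least_squares(lambda v:np.hypot(*(P-v[:2]).T)-v[2],[*P.mean(0),.04],loss='soft_l1',f_scale=.001).x
    return c
def ring(im,i,Rc,o,guess,z=.063):
    """outer edge of black ring: along radial lines, last dark->light transition; fit circle in plane z"""
    g=cv2.cvtColor(im,cv2.COLOR_BGR2GRAY).astype(np.float32);P=[]
    for k in range(3):
        P=[]
        for a in np.radians(np.arange(0,360,4)):
            r=np.arange(.036,.054,.0005);w=np.c_[guess[0]+r*np.cos(a),guess[1]+r*np.sin(a),np.full(len(r),z)]
            uv=cv2.projectPoints(w,cv2.Rodrigues(Rc.T)[0],-Rc.T@o,np.array(i['mtx']),np.array(i['dist_coeffs']))[0].astype(np.float32)
            v=cv2.remap(g,uv[:,:,0],uv[:,:,1],cv2.INTER_LINEAR).ravel()
            d=np.gradient(cv2.GaussianBlur(v[:,None],(1,5),0).ravel())
            j=int(np.argmax(d))
            if d[j]>1.5 and v[max(0,j-5)]<75: P.append(w[j,:2])
        c=circ(np.array(P));guess=c[:2]
    return c,len(P)
E
python3 - <<'E'
from h import *
from station import vision
for c in ('top','scene'):
    f=np.load(f'pics/{c}0.npz');im,d=f['im'],f['d'];i=vision.camera_info(c);Rc,o=cam(i)
    peg=blob(im,(5,150,120),(18,255,255));gr=[b for b in blob(im,(50,120,60),(75,255,255))]
    print(c,'peg',[b[:2] for b in peg],'green',[b[:2] for b in gr])
    p=toplane(i,[peg[0][1]],.097 if c=='top' else .088,Rc,o)[0]
    for b in gr[:2]:
        dz=np.median(d[b[2]]);r=rays(i,[b[1]],Rc)[0];print(' green xyz by depth',(o+r*dz).round(4))
    k,n=ring(im,i,Rc,o,p+[.024,-.014])
    print(' peg',p.round(4),'ring',k.round(4),n,'ang',np.degrees(np.arctan2(*(p-k[:2])[::-1])),'r',np.hypot(*(p-k[:2])))
E
```

```text
top peg [(24, [283.4, 257.7])] green [(93, [326.8, 237.9])]
 green xyz by depth [ 0.5556 -0.0704  0.0809]
 peg [0.5095 0.0233] ring [0.5351 0.0104 0.0451] 56 ang 153.2421188167212 r 0.028657127211623834
scene peg [(48, [257.7, 227.4])] green [(148, [317.5, 231.0]), (22, [25.1, 198.9])]
 green xyz by depth [ 0.5556 -0.0726  0.08  ]
 green xyz by depth [0.4044 0.5204 0.0217]
 peg [0.5118 0.0231] ring [0.536  0.009  0.0448] 53 ang 149.89228103030854 r 0.028051294859435163
```

Both cameras agree within 2 mm: ring radius 45 mm, peg radius 28 mm and button top near z 0.080. I'll check reachability of the sweep with the shut fist, its side face kept radial to the dial.

```bash
cat >> h.py <<'E'
def pose(C,phi,sgn,rad=.028,h=.011,z=.083):
    """fist with its flat side face in the radial plane at heading phi (deg), body on the counter-clockwise side"""
    a=np.radians(phi);u=np.array([np.cos(a),np.sin(a),0]);t=np.array([-u[1],u[0],0])
    x=sgn*t;zz=np.array([0,0,-1.]);y=np.cross(zz,x)
    q=Ro.from_matrix(np.c_[x,y,zz]).as_quat(scalar_first=True)
    p=np.array([*C,0])+rad*u+h*t;p[2]=z
    return p,q
E
python3 - <<'E'
from h import *
from station import ctrl,get_state
C=(.5356,.0097)
for s in (1,-1):
    for phi in (185,150,120,90,60,45):
        q=ctrl.ik(*pose(C,phi,s));print(s,phi,None if q is None else np.round(q,2))
E
```

```text
1 185 [ 0.35  0.56 -0.58  1.99  0.46  0.72  2.72]
1 150 [ 0.2   0.53 -0.41  2.    0.33  0.68  2.2 ]
1 120 [ 0.1   0.52 -0.3   1.98  0.24  0.67  1.74]
1 90 [ 0.    0.53 -0.18  1.95  0.14  0.67  1.31]
1 60 [-0.09  0.54 -0.04  1.91  0.03  0.69  0.9 ]
1 45 [-0.13  0.55  0.03  1.89 -0.03  0.69  0.7 ]
-1 185 [-0.17  0.52  0.19  2.   -0.16  0.64  0.21]
-1 150 [-0.28  0.52  0.3   2.01 -0.25  0.65 -0.34]
-1 120 [-0.37  0.55  0.4   1.99 -0.33  0.67 -0.81]
-1 90 [-0.41  0.57  0.45  1.96 -0.37  0.7  -1.31]
-1 60 [-0.68  0.74  0.95  1.92 -0.78  0.9  -1.42]
-1 45 [-0.74  0.86  1.15  1.9  -0.93  1.04 -1.54]
```

Run:
```python
from h import *
from station import ctrl,get_state,vision
C=(.5356,.0097)
ctrl.close_gripper(20)
p,q=pose(C,182,-1,z=.26);p[0]-=.06
ctrl.movep(p,q)
s=get_state();im,d=vision.grab_frame('wrist');cv2.imwrite('pics/w1.png',im);np.savez('pics/w1.npz',im=im,d=d,p=s['tcp_pos'],q=s['eef_rot'])
i=vision.camera_info('wrist');Rc,o=cam(i,s['tcp_pos'],s['eef_rot'])
print(s['time'],s['tcp_pos'],s['contact_force'],s['width'],o.round(3),Rc[:,2].round(2))
peg=blob(im,(5,150,120),(18,255,255));gr=blob(im,(50,120,60),(75,255,255))
print([b[:2] for b in peg],[b[:2] for b in gr])
```

```text
3.4917 [ 0.44825573 -0.00114336  0.25986084] [-0.47161465  0.16372797 -0.04085061] -0.0001696037035024125 [0.446 0.063 0.402] [ 0.01 -0.26 -0.97]
[(113, [387.1, 163.6])] [(384, [417.8, 248.4])]
```

View pics/w1.png

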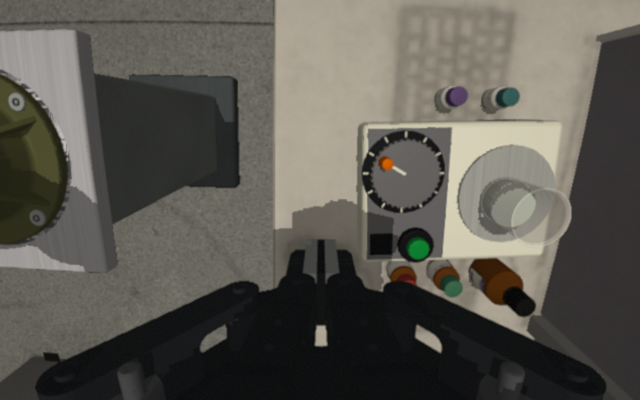

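The wrist picture shows the dial at (403,172), the peg at (387,163) and the button at (418,247), all free of the gripper. Measuring from it now.

Run:
```python
from h import *
from station import vision
f=np.load('pics/w1.npz');im,d=f['im'],f['d'];i=vision.camera_info('wrist');Rc,o=cam(i,f['p'],f['q'])
k,n=ring(im,i,Rc,o,(.5356,.0097));peg=blob(im,(5,150,120),(18,255,255))[0];b=blob(im,(50,120,60),(75,255,255))[0]
p=toplane(i,[peg[1]],.090,Rc,o)[0]
print('ring',k.round(4),n,'peg',p.round(4),np.degrees(np.arctan2(*(p-k[:2])[::-1])),np.hypot(*(p-k[:2])))
r=rays(i,[b[1]],Rc)[0];print('btn',(o+r*np.median(d[b[2]])).round(4))
u,v=map(int,b[1])
for dv in range(-24,25,3): # profile through button and bezel
    print(((o+rays(i,[[u+dv,v]],Rc)[0]*d[v,u+dv])).round(3),im[v,u+dv].tolist())
```

```text
ring [0.5363 0.0085 0.0444] 54 peg [0.5125 0.0212] 151.87269133661175 0.02701875274419197
btn [ 0.5564 -0.0709  0.0802]
[ 0.534 -0.08   0.061] [55, 55, 57]
[ 0.538 -0.079  0.06 ] [67, 68, 69]
[ 0.539 -0.075  0.07 ] [12, 13, 11]
[ 0.542 -0.075  0.072] [19, 19, 20]
[ 0.545 -0.074  0.072] [22, 28, 20]
[ 0.546 -0.072  0.078] [31, 81, 10]
[ 0.549 -0.071  0.081] [49, 126, 15]
[ 0.552 -0.07   0.081] [50, 126, 19]
[ 0.555 -0.07   0.081] [48, 125, 14]
[ 0.559 -0.07   0.081] [48, 125, 16]
[ 0.561 -0.07   0.082] [49, 126, 17]
[ 0.565 -0.07   0.081] [48, 124, 13]
[ 0.572 -0.074  0.072] [30, 71, 18]
[ 0.575 -0.073  0.073] [35, 34, 36]
[ 0.583 -0.078  0.06 ] [92, 94, 96]
[ 0.587 -0.078  0.061] [92, 94, 97]
[ 0.591 -0.078  0.06 ] [91, 93, 96]
```

```bash
cat >> h.py <<'E'
C=np.array([.5358,.0093]);TH0=151.5;OFF=12.4
def sweep(a,b,step=3.,speed=.03):
    """push so that the contacted peg would stand at dial turn a..b deg"""
    from station import ctrl,get_state
    out=[]
    for t in np.linspace(a,b,int(np.ceil(abs(b-a)/step))+1):
        ph=TH0+OFF-t;p,q=pose(C,ph,-1);ctrl.movel(p,q,speed)
        f=np.array(get_state()['contact_force']);r=np.radians(ph)
        out.append((round(float(t),1),round(float(f@[-np.sin(r),np.cos(r),0]),1),round(float(np.linalg.norm(f)),1)))
        if out[-1][2]>14: print('FORCE STOP');break
    print(out,get_state()['time'])
E
python3 - <<'E'
from h import *
from station import ctrl,get_state,vision
p,q=pose(C,182,-1,z=.13);ctrl.movep(p,q)
p[2]=.083;ctrl.movel(p,None,.08);s=get_state();print(s['time'],s['tcp_pos']-p,s['contact_force'])
sweep(-15,24)
im,d=vision.grab_frame('top');cv2.imwrite('pics/top1.png',im);i=vision.camera_info('top');Rc,o=cam(i)
for b in blob(im,(5,150,120),(18,255,255))[:2]:
    w=toplane(i,[b[1]],.097,Rc,o)[0];print(b[:2],w,np.degrees(np.arctan2(*(w-C)[::-1])),np.hypot(*(w-C)))
E
```

```text
4.9 [ 3.34477129e-04 -3.01549377e-05  5.71260851e-04] [0.34139365 0.52431121 0.11169984]
[(-15.0, 0.4, 1.7), (-12.0, 0.0, 0.5), (-9.0, 0.1, 0.2), (-6.0, 0.2, 0.4), (-3.0, 0.4, 0.5), (0.0, -0.2, 0.9), (3.0, 2.0, 2.7), (6.0, 1.7, 1.9), (9.0, 1.2, 1.4), (12.0, -1.0, 1.4), (15.0, 1.0, 1.0), (18.0, -0.0, 0.5), (21.0, 0.3, 0.4), (24.0, -0.2, 1.3)] 8.4
```

```bash
cat >> h.py <<'E'
def look(n):
    from station import get_state,vision
    for c in ('wrist','scene','top'):
        s=get_state();im,d=vision.grab_frame(c);cv2.imwrite(f'pics/{n}_{c}.png',im);i=vision.camera_info(c)
        Rc,o=cam(i,s['tcp_pos'],s['eef_rot'])
        for b in blob(im,(5,150,110),(18,255,255))[:1]:
            w=toplane(i,[b[1]],.092 if c!='top' else .097,Rc,o)[0];print(c,b[:2],w.round(4),'turn',(TH0-np.degrees(np.arctan2(*(w-C)[::-1]))).round(1),'r',np.hypot(*(w-C)).round(4))
E
python3 - <<'E'
from h import *
look('l1'); sweep(26,54,2.); look('l2')
E
```

```text
wrist (330, [322.0, 222.0]) [0.5211 0.0333] turn 30.1 r 0.0281
[(26.0, -0.7, 0.8), (28.0, 0.9, 1.0), (30.0, 0.0, 1.0), (32.0, 0.3, 0.6), (34.0, 3.0, 3.2), (36.0, 2.2, 2.4), (38.0, 2.0, 2.3), (40.0, 0.4, 1.2), (42.0, -0.3, 0.4), (44.0, 0.8, 0.8), (46.0, 0.4, 1.0), (48.0, -0.1, 1.0), (50.0, 0.6, 0.7), (52.0, 0.5, 0.5), (54.0, -0.6, 1.0)] 12.35
wrist (394, [323.0, 225.4]) [0.5344 0.0363] turn 58.6 r 0.0271
top (16, [346.3, 218.8]) [ 0.5971 -0.1116] turn 214.6 r 0.1356
```

The wrist camera confirms clean clicks: 30.1° after one and 58.6° after two. Going on to the third.

Run:
```python
from h import *
sweep(56,83,2.); look('l3')
```

```text
[(56.0, 0.0, 0.3), (57.9, 0.2, 0.2), (59.9, 0.1, 0.6), (61.8, 1.1, 1.5), (63.7, 2.8, 2.9), (65.6, 2.5, 2.7), (67.6, 1.9, 2.0), (69.5, 0.9, 1.3), (71.4, 0.4, 1.2), (73.4, 0.1, 0.2), (75.3, 0.3, 0.4), (77.2, -0.2, 1.3), (79.1, -0.2, 0.7), (81.1, -0.0, 0.2), (83.0, 1.1, 1.2)] 16.25
wrist (448, [322.5, 225.4]) [0.5484 0.0337] turn 88.8 r 0.0274
top (16, [346.6, 219.1]) [ 0.5964 -0.1123] turn 215.0 r 0.1359
```

Three clicks at 88.8°. Now the fourth, stopping near 112°, then back the finger off and lift.

Run:
```python
from h import *
from station import ctrl,get_state
sweep(85,112,2.); look('l4')
sweep(110,104,3.)
p=np.array(get_state()['tcp_pos']);p[2]=.15;ctrl.movel(p,None,.08)
look('l5')
```

```text
[(85.0, 0.1, 0.7), (86.9, -0.0, 1.4), (88.9, -0.5, 0.6), (90.8, 0.6, 0.7), (92.7, 1.9, 1.9), (94.6, 4.2, 4.7), (96.6, 2.1, 2.2), (98.5, 1.2, 1.7), (100.4, 0.7, 0.7), (102.4, -0.5, 0.6), (104.3, 0.1, 1.1), (106.2, -0.3, 0.3), (108.1, 0.1, 1.3), (110.1, -0.2, 0.6), (112.0, 1.3, 1.5)] 20.15
wrist (478, [322.6, 225.3]) [0.5592 0.0243] turn 118.9 r 0.0277
scene (35, [271.1, 210.6]) [0.5521 0.0184] turn 122.5 r 0.0187
[(110.0, -0.4, 0.7), (107.0, 0.7, 0.7), (104.0, -0.4, 0.4)] 21.05
wrist (197, [324.5, 183.9]) [0.5598 0.0239] turn 120.2 r 0.028
scene (55, [270.7, 208.8]) [0.5554 0.021 ] turn 120.6 r 0.0229
top (20, [347.0, 219.2]) [ 0.5962 -0.1132] turn 215.2 r 0.1366
```

The dial rests at about 120° and the finger is clear. Now the button (0.556, -0.071, top 0.081), with the gripper turned so its wide side is away from the beaker.

Run:
```python
from h import *
from station import ctrl,get_state
_,q=pose(C,120,-1);B=np.array([.556,-.0708,.15])
ctrl.movep(B,q);B[2]=.09;ctrl.movel(B,None,.08)
f0=np.array(get_state()['contact_force'])
for z in np.arange(.083,.0729,-.001):
    B[2]=z;ctrl.movel(B,None,.02);s=get_state();fz=s['contact_force'][2]-f0[2]
    print(round(z,4),round(s['tcp_pos'][2],4),round(fz,2))
    if fz>7: break
ctrl.pause(.15)
B[2]=.15;ctrl.movel(B,None,.06);look('l6');s=get_state();print(s['time'],s['contact_force'])
```

```text
0.083 0.0829 0.59
0.082 0.082 -0.52
0.081 0.0811 1.32
0.08 0.0801 1.53
0.079 0.0791 2.03
0.078 0.0781 2.94
0.077 0.0771 4.01
0.076 0.0761 5.71
0.075 0.0759 13.26
wrist (270, [188.5, 141.2]) [0.5593 0.0248] turn 118.1 r 0.0281
scene (57, [270.8, 208.7]) [0.5557 0.021 ] turn 121.1 r 0.0231
28.2417 [-0.34235572  0.10193035  0.04835859]
```

The button met its hard stop at 5 mm (13 N). One check of the scene before handing in.

Run:
```python
import numpy as np,cv2
from station import ctrl,get_state,vision
p=np.array(get_state()['tcp_pos']);p[2]=.24;ctrl.movel(p,None,.1)
p[:2]=[.44,-.07];ctrl.movel(p,None,.15)
im,_=vision.grab_frame('scene');cv2.imwrite('pics/end.png',cv2.resize(im[120:300,180:420],(720,540)))
```

```text
(no output)
```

View pics/end.png

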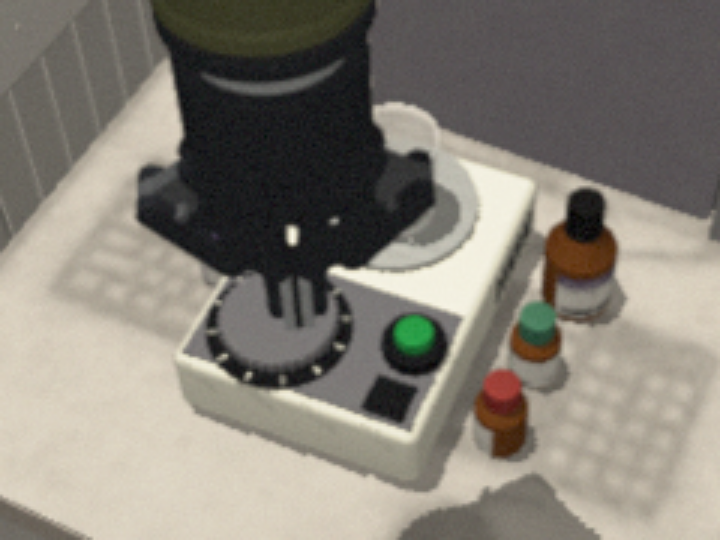

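The bottles are unmoved, the button is up at (414,335), and the beaker rim is at its original place, near (410,110). Handing in.

```bash
python3 -c "
from station import ticket;print(ticket.close_job())"
```

```text
the job is handed in; nothing more can be done
None
```

The dial is four clicks clockwise (camera reading about 120°), the green button was pressed to its stop and came back up, no bottle or vial was seen to move (the two vials were hidden behind the arm in the last picture), and the job is handed in; no verdict was returned.

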